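# Push the battery row home and bolt it in

### The arm

A 6-joint arm with a two-finger parallel gripper is mounted at the origin on the work surface. World frame = base frame: x ahead of the robot, y to its left, z up, the work surface at z = 0. Lengths are in m, angles in rad, forces in N, time in s.
With the tool pointing down it reaches from about 0.3 to 0.825 m from the base axis. Payload 5.4 kg.
Tool frame: the origin (TCP) lies midway between the tips of the shut fingers; the grasp point (between the pads) lies 19 mm behind it; z points along the fingers, y is the direction in which the jaws open and shut (so a half turn about z gives the same grasp; the last joint's range is limited). The gripper opens to 92 mm and grips with 3 to 60 N. Pads are 20 mm wide; open, the fingers measure 128 mm over their backs; the gripper's body (75 mm by 189 mm) begins 69 mm behind the grasp point.
Start: joints at [-1.409, 0.158, 1.597, -0, 1.386, -0.21], TCP at [0.209, -0.536, 0.215] pointing down, gripper open.
Joint ranges: [-2.91, 2.91], [-0.94, 2.29], [0.18, 2.7], [-1.29, 4.43], [0.17, 2.64], [-3, 3]. Speed limits (rad/s): [2.57, 2.57, 3.14, 3.14, 3.14, 3.14].

### API

Orientations are given as a unit quaternion [w, x, y, z].
In Python, from bench import observe, get_image, camera_params, close_job gives the robot as it stands.
- The arm moves only by the shell command python3 -m inch 'ROWS' [FORCE]. ROWS is JSON, a list of rows, each a list of 3 entries, a list of its own where there are three numbers: the shift along the tool's x, y, z in mm, then the turn about the tool's z in units of 5 degrees (1.0 is 5 degrees), then the closure in counts, from 0 (fully open) to 255 (shut). A call has 1 to 5 rows; each row is the pose to reach, as a shift and turn from the pose commanded when the call began, along the tool's axes at that moment; what a row does not reach only later rows make up. A row lasts 1/12 s, in which the tool goes at most 41.7 mm and 7.16 degrees, less where a joint would pass 70% of its speed; a pose out of reach is approached as far as the arm can. A call with a gripper value outside its range is refused whole. The fingers move at their own pace and stop on an object; FORCE is the grip in N (left out, the last holds). Time passes only in rows, so rows that repeat a pose let the fingers close. It gives the time, the measured TCP pose, the force and the opening at its end, in the units of the state.
- observe(): the state, without advancing time (a new reading comes with each control period).
- get_image(name): name is "side" or "top"; returns the picture (400x640x3 uint8, blue, green, red); there is no depth.
- camera_params(name): a dict with "fx", "fy", "cx", "cy" (pixels), "rvec" (rotation vector, rad) and "tvec" (3), from world to camera coordinates, as OpenCV has them. Camera axes: x right, y down, z forward; pixel columns grow to the right and rows downward; lengths in m; the calibration is good to about 2 mm. A picture is of the moment at which its call begins. camera_params takes no time and is no camera call.
- close_job(): hands the job in, once; it reports no verdict.
The state is a dict: "clock": time; "qpos": joint angles; "qvel": joint speeds; "joint_torque": joint torques, N m; "tcp_pos": TCP position; "eef_rot": TCP orientation; "ft_force": force on the tool from outside, world axes, zero at the start; "ft_torque": the same for the moment, N m; "finger_gap": finger opening in m.
Only numpy, scipy, OpenCV 4.12 (cv2) and the standard library are available. Lean on these libraries where they do the work, as an engineer would, in place of code of your own. Each camera call takes 0.05 s, during which the arm holds its last target.

### The job

Push the row of four battery packs along the charging rail from its open end, all together as one closed row, until the front pack sits fully home against the end stop and there are no gaps; then push the slide bolt fully in across the rail behind the last pack. Only push: do not lift or tip a pack or let the row come apart, and leave the lantern, bowl, torch, cup and the other things on the trunk lid where they are.

Things in the scene. Friction and masses are not known exactly. Their poses are not given: they have to be found in the camera images.
- rail: Aluminium charging rail fixed on the trunk lid, an open-topped channel. Origin on its centre line at the end stop's inner face, at lid height; x points along the rail to the end stop (push packs along +x), y across it to the slide bolt's side, z up. Channel floor 8 mm above the lid, inner width 49 mm, side walls 4 mm thick, tops 20 mm above the lid.
- stop_face (a point): Centre of the end stop's inner face (rail x = 0), 33 mm above the lid. The stop is 16 mm thick, 57 mm wide, top 58 mm above the lid; behind it a grey charger box reaches to rail x = 71 mm, 80 mm wide, 65 mm tall.
- open_end (a point): Centre of the channel floor at its open end, rail x = -310 mm; no wall there.
- bolt_guide (a point): Top centre of the fixed steel guide of the slide bolt, outside the wall on the rail's +y side: rail x -205 to -169 mm, y 28 to 41 mm, top 46 mm above the lid.
- pack1: Black plastic battery pack, upright block 44 mm along the rail, 46 mm across, 50 mm tall, about 0.14 kg, two small brass contacts on top; origin under its centre (8 mm above the trunk lid), axes as the rail's. Front pack, nearest the end stop; fully home its origin is at rail x = -22 mm; it starts 60 to 110 mm short of that.
- pack2: Black plastic battery pack, upright block 44 mm along the rail, 46 mm across, 50 mm tall, about 0.14 kg, two small brass contacts on top; origin under its centre (8 mm above the trunk lid), axes as the rail's. Second pack, touching the first.
- pack3: Black plastic battery pack, upright block 44 mm along the rail, 46 mm across, 50 mm tall, about 0.14 kg, two small brass contacts on top; origin under its centre (8 mm above the trunk lid), axes as the rail's. Third pack, touching the second.
- pack4: Black plastic battery pack, upright block 44 mm along the rail, 46 mm across, 50 mm tall, about 0.14 kg, two small brass contacts on top; origin under its centre (8 mm above the trunk lid), axes as the rail's. Last pack, at the open-end side. With the row home its origin is at rail x = -154 mm, rear face at -176 mm. Pushing the row takes about 3 to 9 N.
- bolt (a joint): Travel of the slide bolt (m): 0 drawn out, 0.045 fully in (end of travel); starts at 0 to 0.006. Moves along the rail's -y, stays where left, takes 2 to 3 N. Bar: rail x -194 to -180 mm, 24 to 36 mm above the lid; tip at rail y = 36 mm drawn out, -9 mm fully in, so it passes only when the row is home (4 mm to spare).
- bolt_push (a point): Centre of the outer face of the bolt's steel push plate, 32 mm above the trunk lid: the plate is 30 mm wide along the rail, 14 to 50 mm above the lid, 6 mm thick, and its outer face looks along the rail's +y. At rail x = -187 mm, y = 94 mm when the bolt is drawn out, 49 mm when fully in.
- lantern: White plastic lantern, 110 mm diameter, 205 mm tall, standing to the right of the charger; bystander. Origin under its centre.
- bowl: Stainless steel bowl, 140 mm across the rim, 55 mm tall, on the rail's bolt side near the open end; bystander. Origin under its centre.
- torch: Yellow plastic torch lying along the rail on the side away from the bolt, 170 mm long, 48 mm tall; bystander. Origin under its middle, x along it to the lens.
- cup: Upturned white ceramic cup, 80 mm diameter, 84 mm tall, on the rail's bolt side near the end stop; bystander. Origin under its centre.
- jar: Closed jar, 66 mm diameter, 85 mm tall, on the left; bystander. Origin under its centre.
- tape: Grey tape measure standing on its edge, 70 x 34 x 66 mm tall, near right; bystander. Origin under its centre.
- padlock: Brass padlock lying flat, 80 x 45 x 22 mm, far right; bystander. Origin under its body's centre.

How it is judged:
By the outcome, as a careful person would: the job done as asked, in the order asked, and still so for the second after the job is handed in, with the robot touching nothing.
It also fails if it takes over 45 s, if anything falls off the work surface, if the arm or the gripper's body presses on something with over 40 N, if the wrist force passes 120 N, or if a joint passes its speed limit or range.

## Working session

There is one attempt and no reset: what is moved stays moved. The work goes in short steps, Python scripts to look and compute and a shell command to move; the robot and the scene stay as the last step left them, time stands still between calls to the robot, and variables do not carry over. Pictures are saved under pics/ and viewed, and the job is handed in when it is done.

```bash
ls; mkdir -p pics
python3 - <<'E'
from bench import *
import cv2
s=observe(); print({k:s[k] for k in('clock','tcp_pos','eef_rot','finger_gap','ft_force')})
for n in('top','side'):
    cv2.imwrite(f'pics/{n}0.png',get_image(n)); print(camera_params(n))
E
```

```text
pics
{'clock': 0.0, 'tcp_pos': array([ 0.20875364, -0.53510998,  0.21362985]), 'eef_rot': array([-9.17770053e-04,  9.82770993e-01,  1.84825143e-01,  6.07835082e-06]), 'finger_gap': 0.09188341813295377, 'ft_force': array([0.45723778, 0.49753351, 0.63309711])}
{'fx': 416.92079427337217, 'fy': 416.92079427337217, 'cx': 316.6476203271094, 'cy': 194.8560762289712, 'rvec': array([ 2.10479258, -2.13000712,  0.19678015]), 'tvec': array([0.01023506, 0.52021958, 1.1124747 ])}
{'fx': 516.5181085116145, 'fy': 516.5181085116145, 'cx': 318.3406391739472, 'cy': 202.14042313886873, 'rvec': array([ 2.14469918,  0.93630756, -0.40347073]), 'tvec': array([-0.34082456, -0.2257456 ,  1.684624  ])}
```

View pics/top0.png

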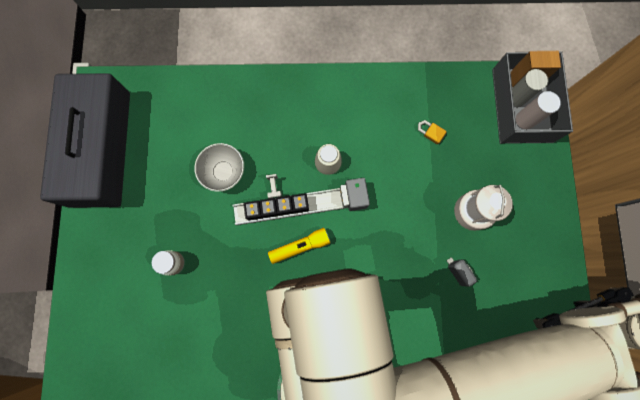

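View pics/side0.png

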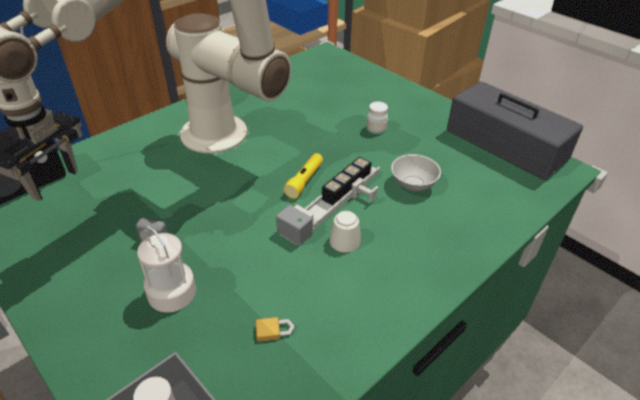

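The top view shows the rail from its open end at about (237,213) to the stop at about (343,198). The packs are at (252..300, 209..202), the bolt plate at (273,178), the bowl at (219,167), the cup at (328,158) and the torch at (300,246). I'll enlarge this area to measure it.

```bash
cat > h.py <<'E'
import numpy as np, cv2
from bench import camera_params
def ray(n,u,v):
    c=camera_params(n);R=cv2.Rodrigues(c['rvec'])[0];t=c['tvec']
    d=R.T@np.array([(u-c['cx'])/c['fx'],(v-c['cy'])/c['fy'],1.]);o=-R.T@t
    return o,d
def onplane(n,u,v,z):
    o,d=ray(n,u,v);return o+d*(z-o[2])/d[2]
def proj(n,P):
    c=camera_params(n);K=np.array([[c['fx'],0,c['cx']],[0,c['fy'],c['cy']],[0,0,1]])
    return cv2.projectPoints(np.atleast_2d(np.float64(P)),c['rvec'],c['tvec'],K,None)[0][:,0]
E
python3 - <<'E'
import cv2
a=cv2.imread('pics/top0.png')[140:270,190:380]; cv2.imwrite('pics/topz.png',cv2.resize(a,None,fx=4.2,fy=4.2,interpolation=cv2.INTER_CUBIC))
a=cv2.imread('pics/side0.png')[145:260,265:425]; cv2.imwrite('pics/sidez.png',cv2.resize(a,None,fx=5,fy=5,interpolation=cv2.INTER_CUBIC))
E
```

```text
(no output)
```

View pics/topz.png

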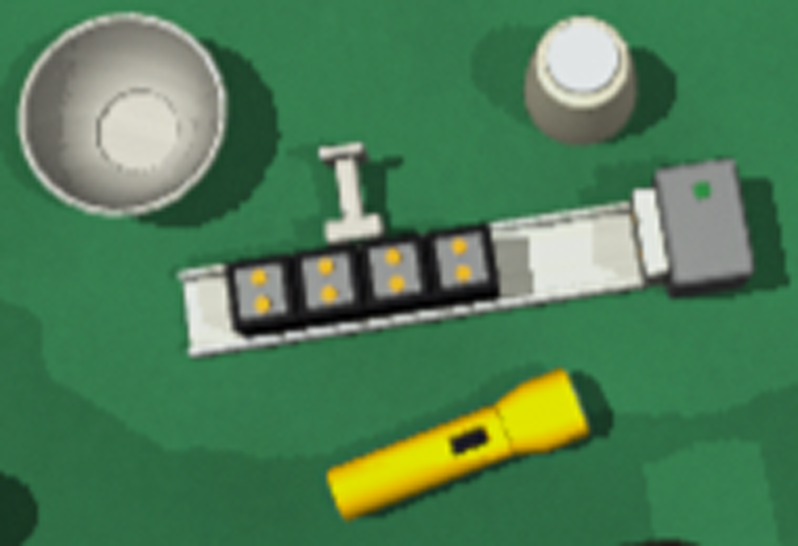

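View pics/sidez.png

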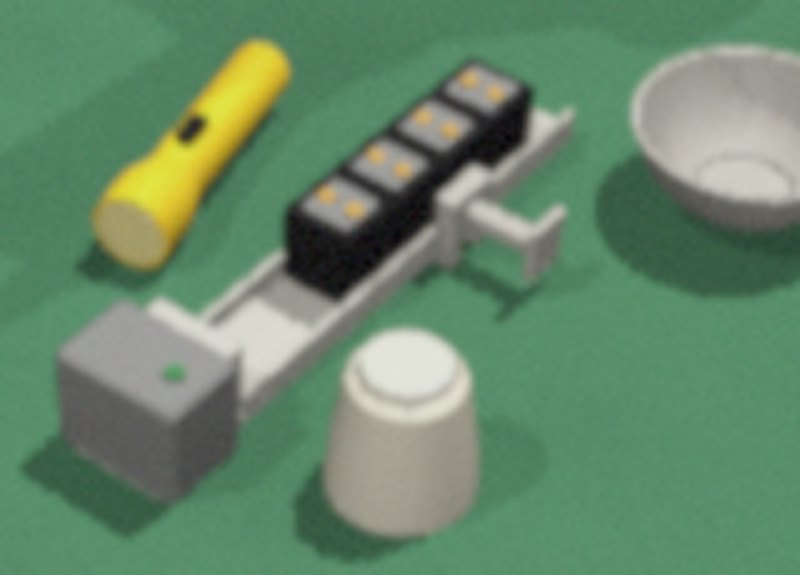

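Run:
```python
from h import *
a=cv2.imread('pics/top0.png'); hsv=cv2.cvtColor(a,cv2.COLOR_BGR2HSV)
m=cv2.inRange(hsv,(12,120,120),(24,255,255)); m[:195]=0;m[225:]=0;m[:,:240]=0;m[:,315:]=0
n,l,st,c=cv2.connectedComponentsWithStats(m)
D=[]
for i in range(1,n):
    p=onplane('top',*c[i],0.059); D.append(p[:2]); print(st[i,4],c[i].round(1),p.round(4))
D=np.array(D);
vx,vy,x0,y0=cv2.fitLine(D.astype(np.float32),cv2.DIST_L2,0,.01,.01).ravel();print('pack dir',vx,vy,x0,y0,np.degrees(np.arctan2(vy,vx)))
Z=lambda x,y:(190+x/4.2,140+y/4.2)
for nm,x,y,z in [('wall+ open',180,272,.02),('wall- open',190,352,.02),('wall+ stop',632,206,.02),('wall- stop',645,286,.02),
 ('stop in +',634,192,.058),('stop in -',648,278,.058),('ch a',655,170,.065),('ch b',733,160,.065),('ch c',750,272,.065),('ch d',672,283,.065),
 ('plate l',320,152,.05),('plate r',364,148,.05),('guide a',330,223,.046),('guide b',380,216,.046),('guide c',383,234,.046),('guide d',328,242,.046),('bowl l',19,110,.055),('bowl r',225,105,.055),('bowl b',125,215,.055),('bowl t',125,13,.055),('cup top',583,58,.084)]:
    print(nm,onplane('top',*Z(x,y),z).round(4))
```

```text
9 [299. 198.] [0.5104 0.0529 0.059 ]
10 [283.3 200.7] [0.5033 0.0963 0.059 ]
9 [267. 203.] [0.4974 0.1412 0.059 ]
9 [299.9 204.3] [0.4926 0.0505 0.059 ]
10 [251.2 205.5] [0.491  0.1847 0.059 ]
9 [284. 207.] [0.4857 0.0942 0.059 ]
9 [267.9 209.3] [0.4797 0.1386 0.059 ]
9 [252. 212.] [0.4728 0.1822 0.059 ]
pack dir 0.14552902 -0.98935395 0.49160907 0.11757119 -81.63208
wall+ open [0.5004 0.2436 0.02  ]
wall- open [0.4457 0.2354 0.02  ]
wall+ stop [ 0.5423 -0.0643  0.02  ]
wall- stop [ 0.4869 -0.0719  0.02  ]
stop in + [ 0.5438 -0.0639  0.058 ]
stop in - [ 0.486  -0.0717  0.058 ]
ch a [ 0.557  -0.0777  0.065 ]
ch b [ 0.5631 -0.1293  0.065 ]
ch c [ 0.488  -0.1378  0.065 ]
ch d [ 0.4814 -0.0869  0.065 ]
plate l [0.5757 0.1455 0.05  ]
plate r [0.5781 0.116  0.05  ]
guide a [0.5279 0.1388 0.046 ]
guide b [0.5322 0.1054 0.046 ]
guide c [0.5199 0.1034 0.046 ]
guide d [0.515 0.14  0.046]
bowl l [0.6061 0.3476 0.055 ]
bowl r [0.6077 0.2091 0.055 ]
bowl b [0.5332 0.2739 0.055 ]
bowl t [0.6732 0.2785 0.055 ]
cup top [ 0.6286 -0.031   0.084 ]
```

The sizes agree with the lid at z=0: rail length 310 mm, pack pitch 44 mm, and the guide is where it was predicted. I get the stop at about (0.515,-0.068), rail yaw about -82.2°, and the packs' rear face at rail x of about -0.2745. That leaves about 98 mm to push. I'll hold the tool with its x axis along the rail's -x.

```bash
cat >> h.py <<'E'
from bench import observe
from scipy.spatial.transform import Rotation as Ro
S=np.array([.515,-.068]); A=np.radians(-82.2); ux=np.array([np.cos(A),np.sin(A)]); uy=np.array([-ux[1],ux[0]])
def w(x,y,z): return np.r_[S+ux*x+uy*y,z]
def st():
    s=observe(); q=s['eef_rot'];R=Ro.from_quat(q[[1,2,3,0]]).as_matrix();return s,R
def rep():
    s,R=st();p=s['tcp_pos'];d=p[:2]-S
    print('t',round(s['clock'],2),'rail xyz mm',np.round([d@ux*1e3,d@uy*1e3,p[2]*1e3],1),'F rail',np.round([s['ft_force'][:2]@ux,s['ft_force'][:2]@uy,s['ft_force'][2]],1),'gap',round(s['finger_gap'],4),'tilt',np.round(R[2],3),'q',s['qpos'].round(2))
def need(x,y,z):
    s,R=st();d=R.T@(w(x,y,z)-s['tcp_pos'])*1e3
    th=np.arctan2(R[1,0],R[0,0]); e=np.degrees((A+np.pi-th+np.pi)%(2*np.pi)-np.pi)
    print('shift',d.round(1),'turn units',round(-e/5,2))
E
python3 -c "
from h import *
rep();need(-.32,.001,.15)"
```

```text
t 0.1 rail xyz mm [ 421.3 -366.8  213.7] F rail [-0.3 -0.6 -0.7] gap 0.0922 tilt [ 0.    -0.002 -1.   ] q [-1.41  0.16  1.6  -0.    1.39 -0.21]
shift [ 530.7 -634.8   65. ] turn units -15.3
```

```bash
python3 -m inch '[[[25,-30,0],-1.2,255],[[50,-60,0],-2.4,255],[[75,-90,0],-3.6,255],[[100,-120,0],-4.8,255],[[125,-150,0],-6,255]]' 20; python3 -c "
from h import *
rep();need(-.32,.001,.15)"
```

```text
clock: 0.52
tcp_pos: [0.2709, -0.3485, 0.2139]
eef_rot: [-0.001, 0.9, 0.435, 0.0]
ft_force: [0.9, 0.3, 0.4]
finger_gap: 0.0605
t 0.52 rail xyz mm [ 244.8 -279.9  213.9] F rail [-0.2  1.   0.4] gap 0.0605 tilt [ 0.001 -0.001 -1.   ] q [-1.19 -0.2   1.95  0.    1.39 -0.51]
shift [ 593.4 -213.6   64.5] turn units -9.25
```

```bash
python3 -m inch '[[[37,-13,0],-1,255],[[74,-26,0],-2,255],[[111,-39,0],-3,255],[[148,-52,0],-4,255],[[185,-65,0],-5,255]]'; python3 -c "
from h import *
rep();need(-.32,.001,.15)"
```

```text
clock: 0.93
tcp_pos: [0.3357, -0.1636, 0.2143]
eef_rot: [-0.0, 0.785, 0.619, 0.0]
ft_force: [1.1, -0.3, -0.3]
finger_gap: 0.0272
t 0.93 rail xyz mm [  70.4 -190.6  214.3] F rail [ 0.4  1.1 -0.3] gap 0.0272 tilt [ 0.  0. -1.] q [-0.78 -0.41  2.11  0.    1.44 -0.54]
shift [433.3  36.7  64.4] turn units -4.26
```

```bash
python3 -m inch '[[[37,3,0],-0.9,255],[[74,6,0],-1.8,255],[[111,9,0],-2.7,255],[[148,12,0],-3.5,255],[[185,15,0],-4.2,255]]'; python3 -c "
from h import *
rep();need(-.32,.001,.15)"
```

```text
clock: 1.35
tcp_pos: [0.3941, 0.0127, 0.2145]
eef_rot: [0.0, 0.659, 0.752, 0.0]
ft_force: [0.0, -0.9, 0.4]
finger_gap: 0.0002
t 1.35 rail xyz mm [ -96.3 -108.8  214.5] F rail [ 0.9 -0.1  0.4] gap 0.0002 tilt [-0.  0. -1.] q [-0.28 -0.35  2.07 -0.    1.42 -0.41]
shift [224.3 108.6  64.5] turn units -0.06
```

```bash
python3 -m inch '[[[36,17,0],0,255],[[72,34,0],0,255],[[108,51,0],0,255],[[144,68,0],0,255],[[180,86,0],0,255]]'; python3 -m inch '[[[40,19,20],0,255],[[46,23,45],0,255],[[46,23,65],0,255],[[46,23,65],0,255]]';python3 -c "
from h import *
rep();need(-.32,.001,.05)"
```

```text
clock: 1.77
tcp_pos: [0.4563, 0.2024, 0.2142]
eef_rot: [-0.0, 0.66, 0.751, -0.0]
ft_force: [-0.0, 0.2, -0.6]
finger_gap: 0.0004
clock: 2.1
tcp_pos: [0.4699, 0.2487, 0.1443]
eef_rot: [-0.003, 0.66, 0.751, -0.004]
ft_force: [-0.7, -0.3, -0.8]
finger_gap: 0.0007
t 2.1 rail xyz mm [-319.9   -1.7  144.3] F rail [ 0.2 -0.8 -0.8] gap 0.0007 tilt [-0.001 -0.01  -1.   ] q [ 0.26  0.12  1.78 -0.    1.25  0.13]
shift [ 0.3  3.7 94.2] turn units -0.08
```

```bash
python3 -m inch '[[[0,2,35],0,255],[[0,3,65],0,255],[[0,3,90],0,255],[[0,3,90],0,255]]';python3 - <<'E'
from h import *
from bench import get_image
rep();need(-.32,.001,.025)
a=get_image('top')[140:270,190:380]; cv2.imwrite('pics/t1.png',cv2.resize(a,None,fx=4.2,fy=4.2,interpolation=cv2.INTER_CUBIC))
a=get_image('side')[125:240,305:465]; cv2.imwrite('pics/s1.png',cv2.resize(a,None,fx=5,fy=5,interpolation=cv2.INTER_CUBIC))
E
```

```text
clock: 2.43
tcp_pos: [0.4727, 0.2475, 0.0554]
eef_rot: [-0.003, 0.661, 0.75, -0.004]
ft_force: [-0.9, 0.1, -1.4]
finger_gap: 0.0001
t 2.43 rail xyz mm [-318.3    0.9   55.4] F rail [-0.2 -0.9 -1.4] gap 0.0001 tilt [-0.001 -0.009 -1.   ] q [ 0.26  0.24  1.84 -0.    1.07  0.13]
shift [ 1.8  0.3 30.4] turn units -0.11
```

View pics/t1.png

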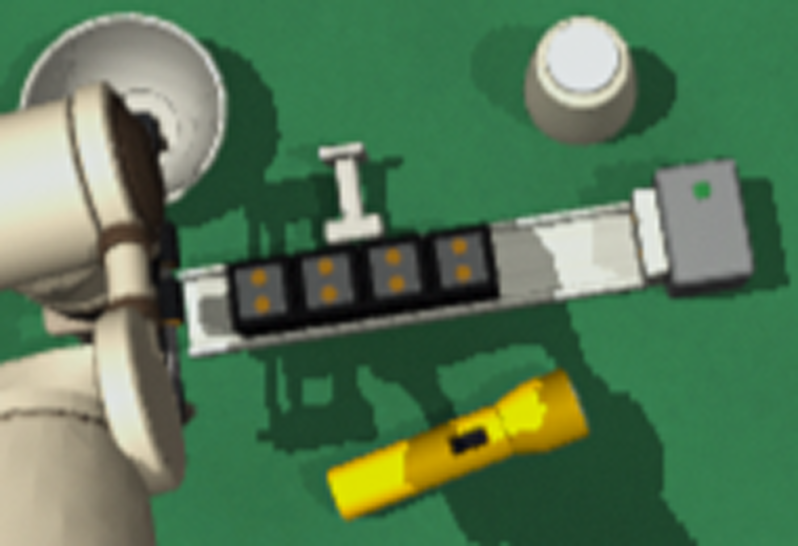

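View pics/s1.png

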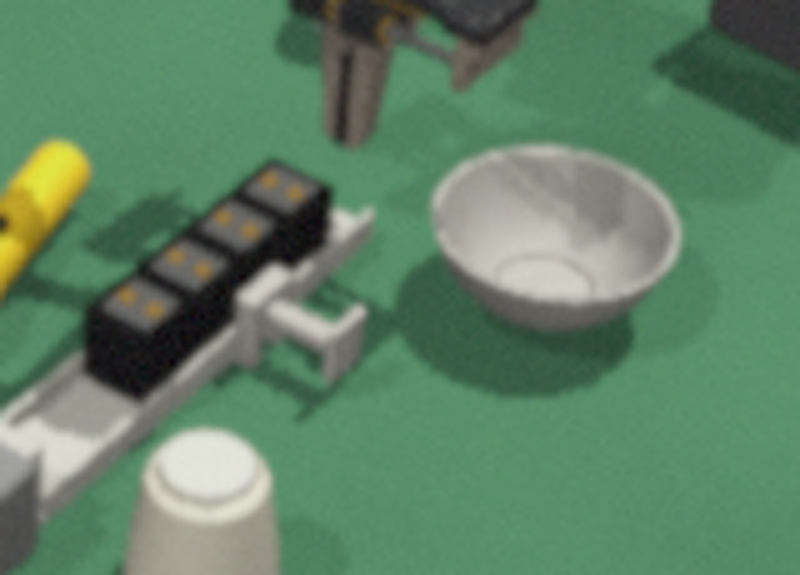

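The closed fingers hang just behind the open end, with the packs ahead of them and everything else undisturbed. I'll descend and approach gently.

```bash
python3 -m inch '[[[0,0,16],0,255],[[0,0,30],0,255],[[0,0,30],0,255],[[-10,0,30],0,255],[[-20,0,30],0,255]]';python3 -c "
from h import *
rep();need(-.2845,.001,.025)"
```

```text
clock: 2.95
tcp_pos: [0.4808, 0.229, 0.0319]
eef_rot: [0.001, 0.66, 0.751, 0.001]
ft_force: [1.0, 0.6, 0.7]
finger_gap: 0.0007
t 2.95 rail xyz mm [-298.9    6.4   31.9] F rail [-0.4  1.1  0.7] gap 0.0007 tilt [ 0.     0.004 -1.   ] q [ 0.22  0.27  1.86 -0.    1.01  0.09]
shift [-14.5  -5.3   6.9] turn units -0.09
```

```bash
python3 -m inch '[[[0,0,0],0,255],[[0,0,0],0,255]]';python3 -c "
from h import *
rep();need(-.2845,.001,.025)"
```

```text
clock: 3.12
tcp_pos: [0.4803, 0.2286, 0.0311]
eef_rot: [0.001, 0.661, 0.75, 0.001]
ft_force: [0.2, 0.6, 0.2]
finger_gap: 0.0003
t 3.12 rail xyz mm [-298.6    5.9   31.1] F rail [-0.5  0.3  0.2] gap 0.0003 tilt [ 0.     0.002 -1.   ] q [0.22 0.27 1.86 0.   1.01 0.09]
shift [-14.1  -4.7   6. ] turn units -0.12
```

```bash
python3 -m inch '[[[0,-3,3],-0.1,255],[[0,-5,6],-0.1,255],[[0,-5,6],-0.1,255],[[0,-5,6],-0.1,255]]';python3 -c "
from h import *
rep();need(-.2845,.001,.025)"
```

```text
clock: 3.45
tcp_pos: [0.4734, 0.2287, 0.0232]
eef_rot: [-0.0, 0.657, 0.754, -0.0]
ft_force: [-0.2, 0.5, 0.4]
finger_gap: 0.0005
t 3.45 rail xyz mm [-299.6   -0.9   23.2] F rail [-0.6 -0.2  0.4] gap 0.0005 tilt [-0.    -0.001 -1.   ] q [0.22 0.27 1.88 0.   0.99 0.08]
shift [-15.1   1.9  -1.8] turn units 0.0
```

```bash
python3 -m inch '[[[-3,1,-1.5],0,255],[[-6,1.5,-1.5],0,255],[[-9,1.5,-1.5],0,255],[[-11,1.5,-1.5],0,255],[[-12,1.5,-1.5],0,255]]';python3 -c "
from h import *
rep()"; python3 -m inch '[[[-1,0,0],0,255],[[-2,0,0],0,255],[[-3,0,0],0,255],[[-4,0,0],0,255],[[-5,0,0],0,255]]';python3 -c "
from h import *
rep()"
```

```text
clock: 3.87
tcp_pos: [0.4774, 0.2165, 0.0252]
eef_rot: [0.0, 0.658, 0.753, 0.0]
ft_force: [-0.6, -0.6, -0.2]
finger_gap: 0.0005
t 3.87 rail xyz mm [-287.     1.3   25.2] F rail [ 0.5 -0.7 -0.2] gap 0.0005 tilt [-0.  0. -1.] q [ 0.2   0.27  1.88 -0.    0.99  0.06]
clock: 4.28
tcp_pos: [0.4778, 0.2125, 0.0251]
eef_rot: [-0.0, 0.657, 0.754, 0.0]
ft_force: [-0.2, 3.7, -0.4]
finger_gap: 0.0003
t 4.28 rail xyz mm [-282.9    1.2   25.1] F rail [-3.7  0.3 -0.4] gap 0.0003 tilt [ 0.001  0.    -1.   ] q [0.19 0.26 1.89 0.   0.99 0.05]
```

Contact came at TCP rail x of about -283, with 3.7 N, as expected. I'll push on slowly.

```bash
for i in 1; do :; done; python3 -m inch '[[[-2,0,0],0,255],[[-4,0,0],0,255],[[-6,0,0],0,255],[[-8,0,0],0,255],[[-10,0,0],0,255]]'; python3 -m inch '[[[-2,0,0],0,255],[[-4,0,0],0,255],[[-6,0,0],0,255],[[-8,0,0],0,255],[[-10,0,0],0,255]]'; python3 -c "
from h import *
rep();need(-.186,.001,.025)"
```

```text
clock: 4.7
tcp_pos: [0.4792, 0.2019, 0.0251]
eef_rot: [-0.0, 0.657, 0.754, 0.0]
ft_force: [-1.0, 4.4, 0.5]
finger_gap: 0.0006
clock: 5.12
tcp_pos: [0.4806, 0.1919, 0.0251]
eef_rot: [-0.0, 0.657, 0.754, 0.0]
ft_force: [-1.1, 3.6, 0.5]
finger_gap: 0.0002
t 5.12 rail xyz mm [-262.2    1.2   25.1] F rail [-3.7 -0.6  0.5] gap 0.0002 tilt [ 0. -0. -1.] q [0.15 0.25 1.9  0.   0.99 0.01]
shift [-76.2  -0.2   0.1] turn units -0.0
```

Run:
```python
from h import *
from bench import get_image
a=get_image('top')[140:270,190:380]; cv2.imwrite('pics/t2.png',cv2.resize(a,None,fx=4.2,fy=4.2,interpolation=cv2.INTER_CUBIC))
```

```text
(no output)
```

View pics/t2.png

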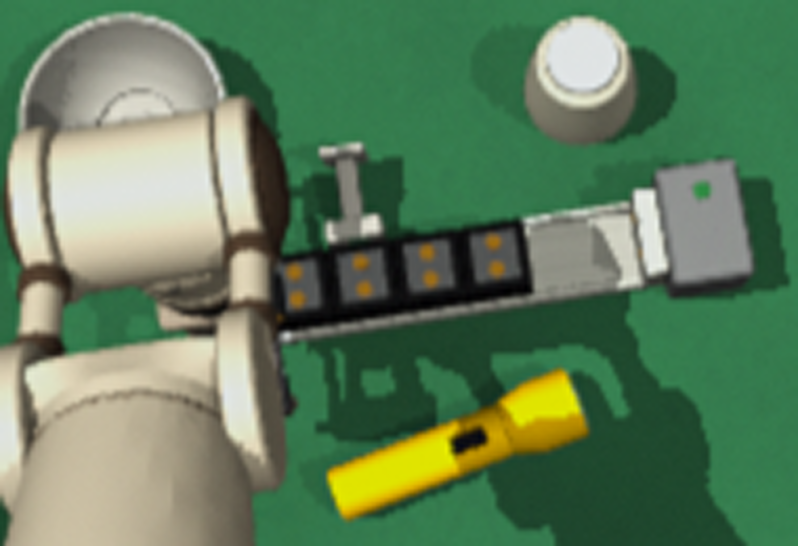

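The row has moved as one: its front edge is now at zoomed x of about 530, and the bolt, cup and torch are undisturbed. Continuing.

```bash
python3 -m inch '[[[-2.5,0,0],0,255],[[-5,0,0],0,255],[[-7.5,0,0],0,255],[[-10,0,0],0,255],[[-12.5,0,0],0,255]]'; python3 -m inch '[[[-2.5,0,0],0,255],[[-5,0,0],0,255],[[-7.5,0,0],0,255],[[-10,0,0],0,255],[[-12.5,0,0],0,255]]';python3 -m inch '[[[-2.5,0,0],0,255],[[-5,0,0],0,255],[[-7.5,0,0],0,255],[[-10,0,0],0,255],[[-12.5,0,0],0,255]]'; python3 -m inch '[[[-2.5,0,0],0,255],[[-5,0,0],0,255],[[-7.5,0,0],0,255],[[-10,0,0],0,255],[[-12.5,0,0],0,255]]'; python3 -c "
from h import *
rep();need(-.186,.001,.025)"
```

```text
clock: 5.58
tcp_pos: [0.4823, 0.1795, 0.0251]
eef_rot: [-0.0, 0.657, 0.754, 0.0]
ft_force: [-0.0, 4.1, 0.4]
finger_gap: -0.0002
clock: 6.0
tcp_pos: [0.484, 0.1671, 0.0251]
eef_rot: [-0.0, 0.657, 0.754, -0.0]
ft_force: [0.3, 5.3, 1.1]
finger_gap: 0.0002
clock: 6.42
tcp_pos: [0.4857, 0.1548, 0.0251]
eef_rot: [-0.0, 0.657, 0.754, -0.0]
ft_force: [-0.1, 4.2, 0.4]
finger_gap: 0.0005
clock: 6.83
tcp_pos: [0.4874, 0.1424, 0.0251]
eef_rot: [-0.0, 0.657, 0.754, 0.0]
ft_force: [-0.5, 3.8, 1.0]
finger_gap: 0.0006
t 6.83 rail xyz mm [-212.2    1.2   25.1] F rail [-3.8 -0.   1. ] gap 0.0006 tilt [ 0. -0. -1.] q [ 0.05  0.23  1.93  0.    0.99 -0.09]
shift [-26.2  -0.2   0.1] turn units 0.0
```

```bash
python3 -m inch '[[[-2,0,0],0,255],[[-4,0,0],0,255],[[-6,0,0],0,255],[[-8,0,0],0,255],[[-10,0,0],0,255]]'; python3 -m inch '[[[-2,0,0],0,255],[[-4,0,0],0,255],[[-6,0,0],0,255],[[-8,0,0],0,255],[[-9,0,0],0,255]]';python3 -m inch '[[[-0.5,0,0],0,255],[[-1,0,0],0,255],[[-1.5,0,0],0,255],[[-2,0,0],0,255],[[-2.5,0,0],0,255]]'; python3 -c "
from h import *
rep();need(-.186,.001,.025)"
```

```text
clock: 7.25
tcp_pos: [0.4887, 0.1325, 0.0251]
eef_rot: [-0.0, 0.657, 0.754, -0.0]
ft_force: [-0.9, 4.9, 0.6]
finger_gap: 0.0002
clock: 7.67
tcp_pos: [0.49, 0.1235, 0.0251]
eef_rot: [0.0, 0.657, 0.754, -0.0]
ft_force: [-0.4, 5.7, 1.3]
finger_gap: 0.0001
clock: 8.08
tcp_pos: [0.4903, 0.1213, 0.0251]
eef_rot: [-0.0, 0.657, 0.754, 0.0]
ft_force: [-1.0, 4.3, 1.1]
finger_gap: 0.0003
t 8.08 rail xyz mm [-190.9    1.2   25.1] F rail [-4.4 -0.5  1.1] gap 0.0003 tilt [ 0.  0. -1.] q [ 0.    0.22  1.94  0.    0.98 -0.13]
shift [-4.9 -0.2  0.1] turn units 0.0
```

```bash
python3 -m inch '[[[-0.7,0,0],0,255],[[-1.4,0,0],0,255],[[-2.1,0,0],0,255],[[-2.5,0,0],0,255],[[-2.5,0,0],0,255]]'; python3 -m inch '[[[-0.5,0,0],0,255],[[-1,0,0],0,255],[[-1.5,0,0],0,255],[[-1.5,0,0],0,255]]'; python3 -c "
from h import *
rep()"
```

```text
clock: 8.5
tcp_pos: [0.4907, 0.1188, 0.0251]
eef_rot: [-0.0, 0.657, 0.754, 0.0]
ft_force: [-0.3, 4.2, 1.8]
finger_gap: 0.0006
clock: 8.83
tcp_pos: [0.4906, 0.1188, 0.0251]
eef_rot: [-0.001, 0.658, 0.753, 0.001]
ft_force: [-1.4, 11.3, 0.9]
finger_gap: 0.0004
t 8.83 rail xyz mm [-188.3    1.2   25.1] F rail [-11.4   0.1   0.9] gap 0.0004 tilt [ 0.003  0.    -1.   ] q [-0.    0.22  1.94  0.    0.98 -0.14]
```

It has stalled and the force is rising. I'll press a little more to confirm it's the stop, and look.

```bash
python3 -m inch '[[[-0.5,0,0],0,255],[[-1,0,0],0,255],[[-1,0,0],0,255]]'
python3 - <<'E'
from h import *
from bench import get_image
rep()
a=get_image('top')[140:270,190:380]; cv2.imwrite('pics/t3.png',cv2.resize(a,None,fx=4.2,fy=4.2,interpolation=cv2.INTER_CUBIC))
a=get_image('side')[145:260,265:425]; cv2.imwrite('pics/s3.png',cv2.resize(a,None,fx=5,fy=5,interpolation=cv2.INTER_CUBIC))
E
```

```text
clock: 9.08
tcp_pos: [0.4906, 0.1187, 0.0252]
eef_rot: [-0.002, 0.658, 0.753, 0.002]
ft_force: [-1.9, 14.0, 1.3]
finger_gap: 0.0005
t 9.08 rail xyz mm [-188.3    1.2   25.2] F rail [-14.1   0.    1.3] gap 0.0005 tilt [ 0.005  0.    -1.   ] q [-0.01  0.22  1.94  0.01  0.98 -0.14]
```

View pics/t3.png

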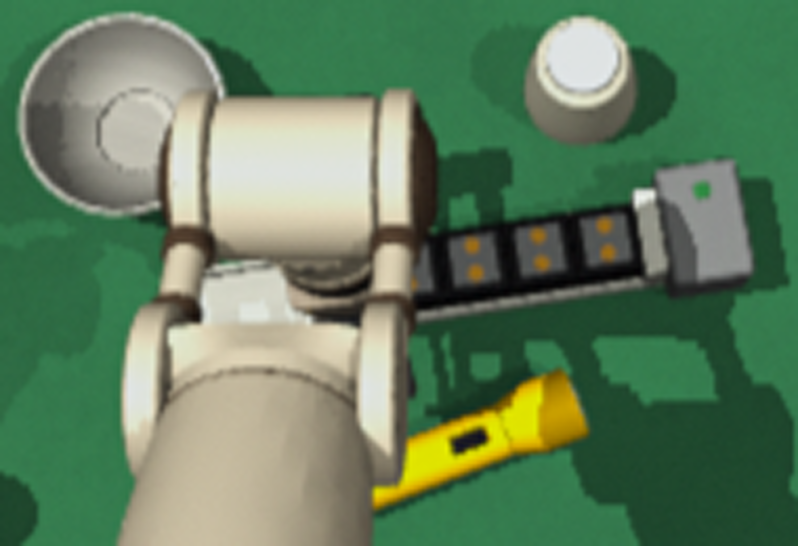

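View pics/s3.png

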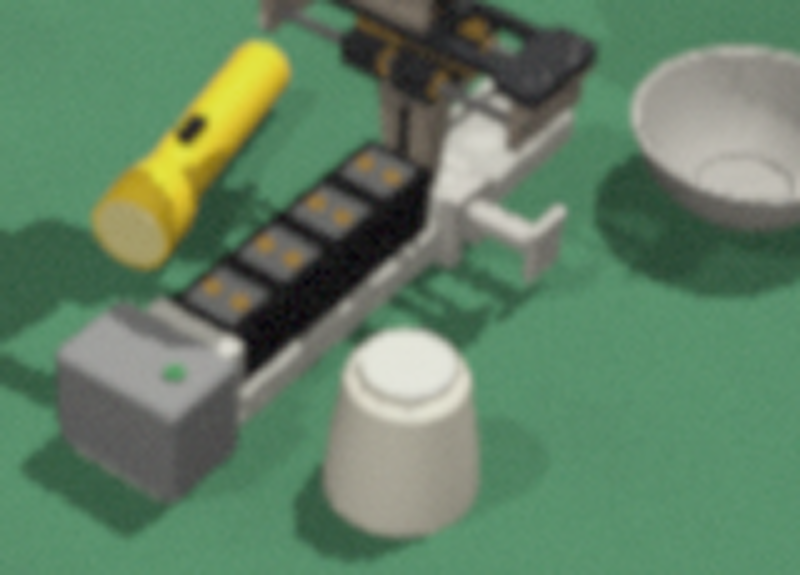

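The front pack is against the stop at top-zoom (640,235). The row is closed with no visible gaps, and pressing harder only raises the force to 14 N. I'll back off and go over to the bolt.

```bash
python3 -m inch '[[[1,0,0],0,255],[[2,0,0],0,255],[[4,0,0],0,255],[[12,0,0],0,255],[[25,0,0],0,255]]'; python3 -m inch '[[[0,0,-25],0,255],[[0,0,-55],0,255],[[0,0,-65],0,255],[[0,0,-65],0,255]]'; python3 -c "
from h import *
rep();need(-.187,.135,.09)"
```

```text
clock: 9.6
tcp_pos: [0.4879, 0.1403, 0.0251]
eef_rot: [0.001, 0.658, 0.753, -0.0]
ft_force: [0.3, 0.5, -0.2]
finger_gap: 0.0001
clock: 9.93
tcp_pos: [0.4903, 0.1411, 0.0931]
eef_rot: [0.003, 0.657, 0.754, 0.002]
ft_force: [0.1, 0.3, 0.5]
finger_gap: 0.0005
t 9.93 rail xyz mm [-210.5    3.9   93.1] F rail [-0.3  0.2  0.5] gap 0.0005 tilt [-0.001  0.007 -1.   ] q [ 0.04  0.12  1.9  -0.    1.12 -0.09]
shift [-23.5 131.1   4. ] turn units 0.0
```

```bash
python3 -m inch '[[[-6,35,0],0,255],[[-12,70,0],0,255],[[-18,105,0],0,255],[[-23,131,0],0,255],[[-23,131,0],0,255]]'; python3 -m inch '[[[0,0,0],0,255],[[0,0,0],0,255]]'
python3 - <<'E'
from h import *
from bench import get_image
rep();need(-.187,.135,.03)
a=get_image('side')[145:260,265:425]; cv2.imwrite('pics/s4.png',cv2.resize(a,None,fx=5,fy=5,interpolation=cv2.INTER_CUBIC))
a=get_image('top')[140:270,190:380]; cv2.imwrite('pics/t4.png',cv2.resize(a,None,fx=4.2,fy=4.2,interpolation=cv2.INTER_CUBIC))
E
```

```text
clock: 10.35
tcp_pos: [0.6237, 0.1348, 0.0879]
eef_rot: [0.001, 0.658, 0.753, -0.0]
ft_force: [0.1, 0.2, 0.7]
finger_gap: 0.0005
clock: 10.52
tcp_pos: [0.6187, 0.1361, 0.0883]
eef_rot: [-0.001, 0.657, 0.754, -0.001]
ft_force: [-0.0, -0.4, 0.3]
finger_gap: 0.0005
t 10.52 rail xyz mm [-188.1  130.5   88.3] F rail [ 0.4 -0.1  0.3] gap 0.0005 tilt [ 0.    -0.003 -1.   ] q [ 0.03  0.43  1.53 -0.    1.19 -0.11]
shift [-1.1  4.7 58.2] turn units -0.0
```

View pics/s4.png

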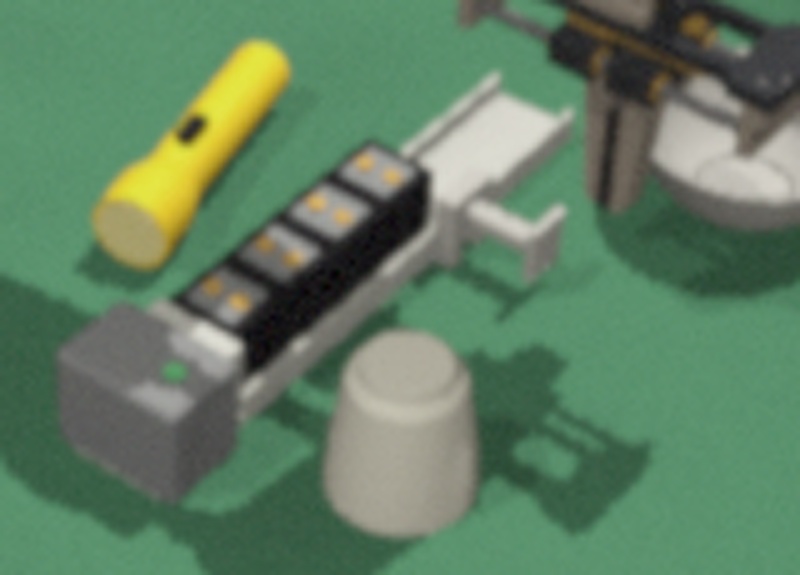

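View pics/t4.png

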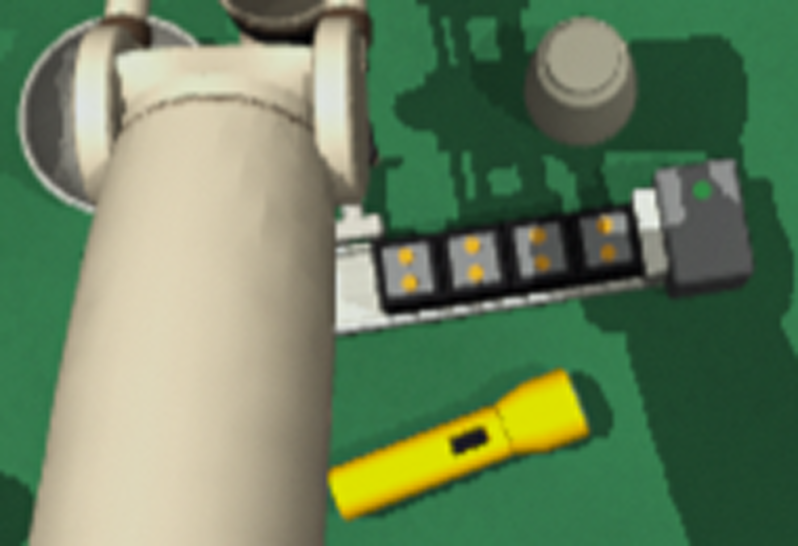

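The row stayed home and closed: the pack dots are evenly spaced, and the front pack still touches the stop at (640,235). I'll descend outside the push plate. The plate sits at side-zoom (545,245) and the fingers at (615,200) are clear of it.

```bash
python3 -m inch '[[[0,4,20],0,255],[[0,5,40],0,255],[[0,5,58],0,255],[[0,5,60],0,255],[[0,5,60],0,255]]'; python3 -m inch '[[[0,0,0],0,255]]';  python3 -c "
from h import *
rep();need(-.187,.112,.028)"
```

```text
clock: 11.03
tcp_pos: [0.6234, 0.1369, 0.0289]
eef_rot: [-0.001, 0.657, 0.754, -0.001]
ft_force: [-0.2, -0.7, 0.1]
finger_gap: 0.0004
clock: 11.12
tcp_pos: [0.6256, 0.1369, 0.0312]
eef_rot: [0.0, 0.657, 0.754, 0.0]
ft_force: [0.8, -0.1, 0.2]
finger_gap: 0.0005
t 11.12 rail xyz mm [-188.   137.3   31.2] F rail [0.2 0.8 0.2] gap 0.0005 tilt [-0.     0.001 -1.   ] q [ 0.03  0.51  1.53 -0.    1.09 -0.11]
shift [ -1.  -25.4   3.1] turn units 0.0
```

```bash
python3 -m inch '[[[-1,-4,2],0,255],[[-1,-9,2],0,255],[[-1,-14,2],0,255],[[-1,-18,2],0,255],[[-1,-21,2],0,255]]'; python3 -m inch '[[[0,-1.5,0],0,255],[[0,-3,0],0,255],[[0,-4.5,0],0,255],[[0,-6,0],0,255],[[0,-8,0],0,255]]';  python3 -c "
from h import *
rep()"
```

```text
clock: 11.53
tcp_pos: [0.6042, 0.1329, 0.0284]
eef_rot: [0.0, 0.657, 0.754, 0.0]
ft_force: [1.7, -0.4, 0.7]
finger_gap: 0.0004
clock: 11.95
tcp_pos: [0.5969, 0.1319, 0.0281]
eef_rot: [0.0, 0.657, 0.754, 0.0]
ft_force: [-0.1, 0.4, -0.6]
finger_gap: 0.0005
t 11.95 rail xyz mm [-186.9  108.2   28.1] F rail [-0.5 -0.1 -0.6] gap 0.0005 tilt [-0.  0. -1.] q [ 0.02  0.45  1.63  0.    1.06 -0.12]
```

```bash
python3 -m inch '[[[0,-2,0],0,255],[[0,-4,0],0,255],[[0,-6,0],0,255],[[0,-8,0],0,255],[[0,-10,0],0,255]]';  python3 -m inch '[[[0,-2,0],0,255],[[0,-4,0],0,255],[[0,-6,0],0,255],[[0,-8,0],0,255],[[0,-10,0],0,255]]';python3 -c "
from h import *
rep()"
```

```text
clock: 12.37
tcp_pos: [0.587, 0.1305, 0.0282]
eef_rot: [0.0, 0.657, 0.754, 0.0]
ft_force: [2.5, 0.1, -0.6]
finger_gap: 0.0004
clock: 12.78
tcp_pos: [0.577, 0.129, 0.0282]
eef_rot: [0.0, 0.657, 0.754, 0.0]
ft_force: [3.7, -1.1, -2.0]
finger_gap: 0.0006
t 12.78 rail xyz mm [-186.8   88.1   28.2] F rail [ 1.6  3.5 -2. ] gap 0.0006 tilt [-0.  0. -1.] q [ 0.02  0.41  1.69 -0.    1.05 -0.12]
```

```bash
python3 -m inch '[[[0,-2,0],0,255],[[0,-4,0],0,255],[[0,-6,0],0,255],[[0,-8,0],0,255],[[0,-10,0],0,255]]';  python3 -m inch '[[[0,-2,0],0,255],[[0,-4,0],0,255],[[0,-6,0],0,255],[[0,-7,0],0,255],[[0,-8,0],0,255]]';python3 - <<'E'
from h import *
from bench import get_image
rep()
a=get_image('side')[145:260,265:425]; cv2.imwrite('pics/s5.png',cv2.resize(a,None,fx=5,fy=5,interpolation=cv2.INTER_CUBIC))
E
```

```text
clock: 13.2
tcp_pos: [0.5671, 0.1277, 0.0282]
eef_rot: [0.0, 0.657, 0.754, 0.0]
ft_force: [2.1, -0.7, -0.7]
finger_gap: 0.0007
clock: 13.62
tcp_pos: [0.5591, 0.1267, 0.0282]
eef_rot: [0.0, 0.657, 0.754, 0.0]
ft_force: [2.5, -1.6, 0.1]
finger_gap: 0.0002
t 13.62 rail xyz mm [-186.9   70.1   28.2] F rail [1.9 2.2 0.1] gap 0.0002 tilt [-0.  0. -1.] q [ 0.01  0.37  1.74 -0.    1.03 -0.12]
```

View pics/s5.png

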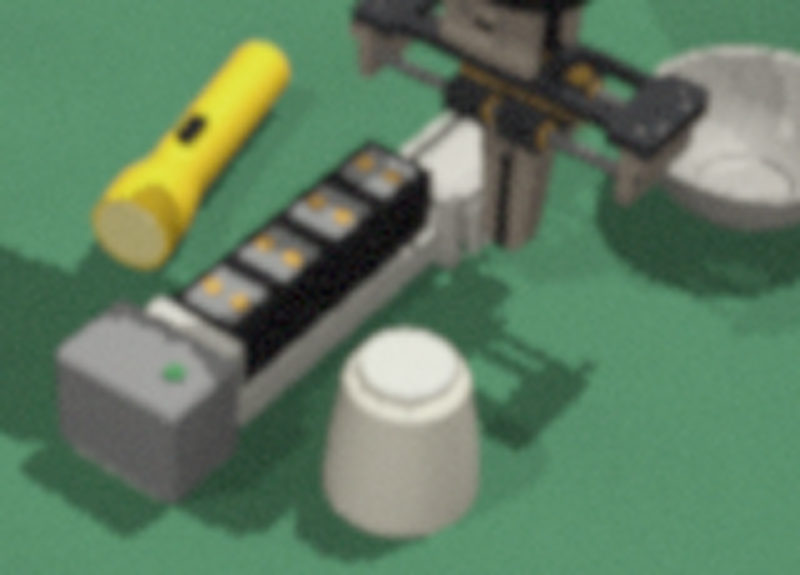

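The plate is close to the guide at side-zoom (465,235). I'll push on to the end of its travel.

```bash
python3 -m inch '[[[0,-1,0],0,255],[[0,-2,0],0,255],[[0,-3,0],0,255],[[0,-4,0],0,255],[[0,-4,0],0,255]]';  python3 -m inch '[[[0,-0.7,0],0,255],[[0,-1.4,0],0,255],[[0,-2,0],0,255],[[0,-2,0],0,255]]';python3 -c "
from h import *
rep()"
```

```text
clock: 14.08
tcp_pos: [0.5551, 0.1262, 0.0281]
eef_rot: [-0.0, 0.657, 0.754, -0.0]
ft_force: [2.0, -1.2, 0.9]
finger_gap: 0.0006
clock: 14.42
tcp_pos: [0.5543, 0.126, 0.0283]
eef_rot: [0.001, 0.657, 0.753, 0.001]
ft_force: [6.6, 0.4, -2.8]
finger_gap: 0.0005
t 14.42 rail xyz mm [-186.9   65.3   28.3] F rail [ 0.5  6.6 -2.8] gap 0.0005 tilt [ 0.     0.003 -1.   ] q [ 0.01  0.36  1.76  0.    1.03 -0.13]
```

```bash
python3 -m inch '[[[0,-0.8,0],0,255],[[0,-1.6,0],0,255],[[0,-2.4,0],0,255],[[0,-2.4,0],0,255]]';python3 -c "
from h import *
rep()"; python3 -m inch '[[[0,2,0],0,255],[[0,5,0],0,255],[[0,12,0],0,255],[[0,30,0],0,255],[[0,55,0],0,255]]';python3 -m inch '[[[0,0,-30],0,255],[[0,0,-60],0,255],[[20,0,-100],0,255],[[50,30,-120],0,255],[[80,60,-120],0,255]]';python3 -c "
from h import *
rep()"
```

```text
clock: 14.75
tcp_pos: [0.5542, 0.126, 0.0286]
eef_rot: [0.003, 0.658, 0.753, 0.003]
ft_force: [13.5, 2.1, -8.7]
finger_gap: 0.0004
t 14.75 rail xyz mm [-186.9   65.2   28.6] F rail [-0.3 13.7 -8.7] gap 0.0004 tilt [ 0.     0.008 -1.   ] q [ 0.01  0.35  1.76  0.    1.02 -0.13]
clock: 15.17
tcp_pos: [0.6037, 0.1334, 0.0271]
eef_rot: [-0.002, 0.657, 0.754, -0.001]
ft_force: [-0.5, -1.0, -0.9]
finger_gap: 0.0006
clock: 15.58
tcp_pos: [0.6517, 0.2153, 0.1535]
eef_rot: [0.002, 0.658, 0.753, 0.002]
ft_force: [1.4, -0.0, 1.3]
finger_gap: 0.0004
t 15.58 rail xyz mm [-262.2  173.8  153.5] F rail [0.2 1.4 1.3] gap 0.0004 tilt [ 0.     0.006 -1.   ] q [0.14 0.48 1.32 0.   1.34 0.01]
```

```bash
python3 -m inch '[[[38,0,0],0,255],[[76,0,0],0,255],[[114,0,0],0,255],[[150,0,0],0,255],[[150,0,0],0,255]]'
python3 - <<'E'
from h import *
from bench import get_image
rep()
T=get_image('top');cv2.imwrite('pics/top6.png',T); Sd=get_image('side');cv2.imwrite('pics/side6.png',Sd)
cv2.imwrite('pics/t6.png',cv2.resize(T[140:270,190:380],None,fx=4.2,fy=4.2,interpolation=cv2.INTER_CUBIC))
cv2.imwrite('pics/s6.png',cv2.resize(Sd[145:260,265:425],None,fx=5,fy=5,interpolation=cv2.INTER_CUBIC))
E
```

```text
clock: 16.0
tcp_pos: [0.626, 0.37, 0.1465]
eef_rot: [-0.002, 0.655, 0.756, -0.0]
ft_force: [0.7, -0.2, -0.1]
finger_gap: 0.0004
t 16.0 rail xyz mm [-418.8  169.4  146.5] F rail [ 0.3  0.6 -0.1] gap 0.0004 tilt [ 0.003 -0.003 -1.   ] q [0.37 0.6  1.17 0.   1.38 0.22]
```

View pics/t6.png

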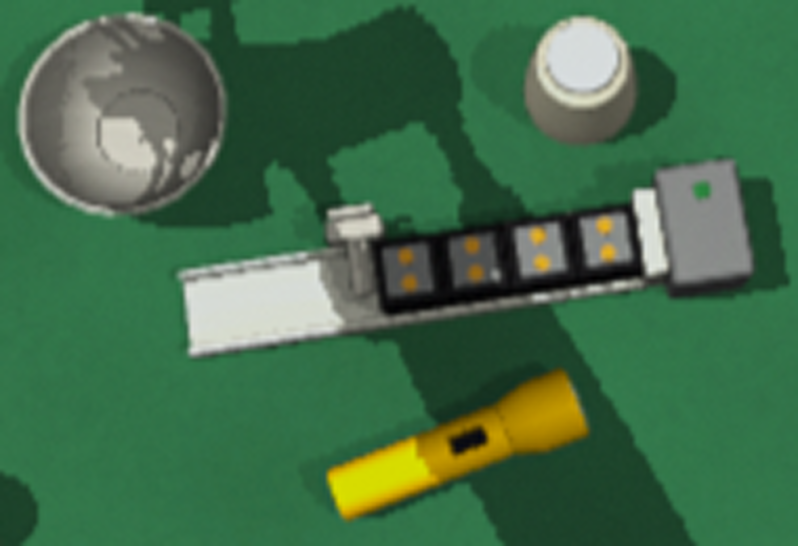

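View pics/s6.png

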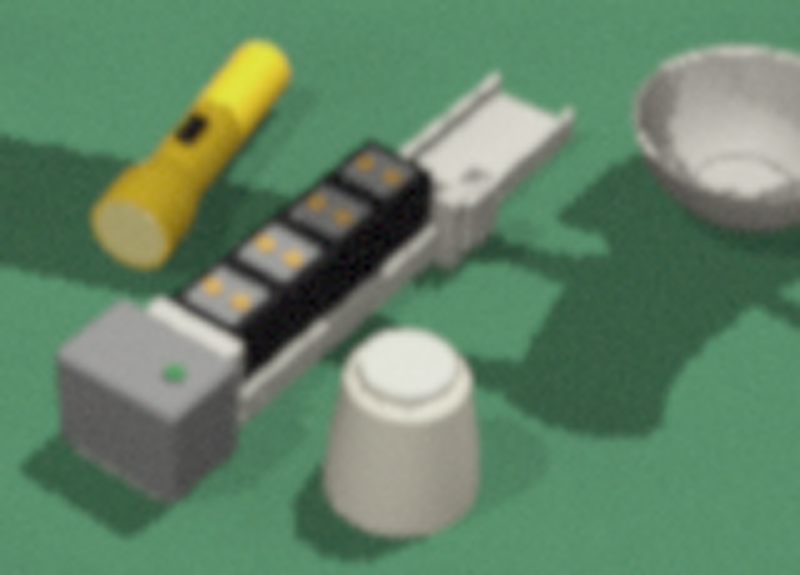

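The bolt bar lies across the channel behind the last pack at top-zoom (358,265). The plate is against the guide at (355,215), and the row is closed against the stop. I'll check the numbers.

Run:
```python
from h import *
R=lambda p:np.round([(p[:2]-S)@ux*1e3,(p[:2]-S)@uy*1e3],1)
a=cv2.imread('pics/top6.png'); hsv=cv2.cvtColor(a,cv2.COLOR_BGR2HSV)
m=cv2.inRange(hsv,(12,110,80),(24,255,255)); m[:188]=0;m[212:]=0;m[:,:280]=0;m[:,342:]=0
n,l,s,c=cv2.connectedComponentsWithStats(m)
for i in range(1,n):
    if s[i,4]>3: print(s[i,4],R(onplane('top',*c[i],.059)))
Z=lambda x,y:(190+x/4.2,140+y/4.2)
for nm,x,y,z in [('plate outer L',328,210,.05),('plate outer R',374,204,.05),('bar tip',361,294,.036),('pack rear',378,262,.058),('front',632,230,.058)]: print(nm,R(onplane('top',*Z(x,y),z)))
b=cv2.imread('pics/top0.png')
d=cv2.absdiff(a,b).max(2); print('diff lantern/padlock/tape/jar regions',[int((d[y0:y1,x0:x1]>60).sum()) for x0,y0,x1,y1 in[(450,180,515,232),(415,115,450,145),(445,255,480,288),(148,245,186,278)]])
```

```text
13 [-24.4  10.6]
12 [-68.8  11.2]
11 [-112.3   11.6]
12 [-156.9   10.2]
13 [-24.7  -7.8]
11 [-68.8  -8.3]
12 [-112.6   -7.5]
11 [-156.6   -8.3]
plate outer L [-203.    48.9]
plate outer R [-172.1   48.4]
bar tip [-189.6   -8.1]
pack rear [-174.     7.6]
front [-5.5  4. ]
diff lantern/padlock/tape/jar regions [0, 0, 8, 824]
```

The pitch is right at 44 mm, but the packs read about 2.5 mm short of home. I need to know whether that is an offset or a real gap at the stop, and the jar area also needs a check.

Run:
```python
from h import *
a=cv2.imread('pics/top6.png'); b=cv2.imread('pics/side6.png')
A_=cv2.resize(a[178:220,310:375],None,fx=12,fy=12,interpolation=cv2.INTER_NEAREST)
cv2.imwrite('pics/zA.png',A_)
B_=cv2.resize(b[195:235,292:342],None,fx=14,fy=14,interpolation=cv2.INTER_NEAREST);cv2.imwrite('pics/zB.png',B_)
# profile along rail line (rail y=+-10, z~.058) and predicted x
g=cv2.cvtColor(a,cv2.COLOR_BGR2GRAY).astype(np.float32)
for y in (-18,0,18):
    xs=np.arange(-12,20,1.5); P=np.array([w(x/1e3,y/1e3,.058) for x in xs]);uv=proj('top',P).astype(np.float32)
    v=cv2.remap(g,uv[:,0].copy(),uv[:,1].copy(),cv2.INTER_LINEAR).ravel(); print(y,list(zip(xs,v.astype(int))))
```

```text
-18 [(np.float64(-12.0), np.int64(31)), (np.float64(-10.5), np.int64(27)), (np.float64(-9.0), np.int64(25)), (np.float64(-7.5), np.int64(22)), (np.float64(-6.0), np.int64(30)), (np.float64(-4.5), np.int64(46)), (np.float64(-3.0), np.int64(105)), (np.float64(-1.5), np.int64(157)), (np.float64(0.0), np.int64(193)), (np.float64(1.5), np.int64(214)), (np.float64(3.0), np.int64(217)), (np.float64(4.5), np.int64(218)), (np.float64(6.0), np.int64(218)), (np.float64(7.5), np.int64(218)), (np.float64(9.0), np.int64(218)), (np.float64(10.5), np.int64(202)), (np.float64(12.0), np.int64(182)), (np.float64(13.5), np.int64(141)), (np.float64(15.0), np.int64(110)), (np.float64(16.5), np.int64(116)), (np.float64(18.0), np.int64(123)), (np.float64(19.5), np.int64(132))]
0 [(np.float64(-12.0), np.int64(122)), (np.float64(-10.5), np.int64(101)), (np.float64(-9.0), np.int64(69)), (np.float64(-7.5), np.int64(36)), (np.float64(-6.0), np.int64(38)), (np.float64(-4.5), np.int64(48)), (np.float64(-3.0), np.int64(114)), (np.float64(-1.5), np.int64(169)), (np.float64(0.0), np.int64(198)), (np.float64(1.5), np.
[... 489 characters left out ...]
.int64(59)), (np.float64(-9.0), np.int64(41)), (np.float64(-7.5), np.int64(25)), (np.float64(-6.0), np.int64(35)), (np.float64(-4.5), np.int64(53)), (np.float64(-3.0), np.int64(120)), (np.float64(-1.5), np.int64(178)), (np.float64(0.0), np.int64(202)), (np.float64(1.5), np.int64(216)), (np.float64(3.0), np.int64(218)), (np.float64(4.5), np.int64(218)), (np.float64(6.0), np.int64(218)), (np.float64(7.5), np.int64(217)), (np.float64(9.0), np.int64(217)), (np.float64(10.5), np.int64(192)), (np.float64(12.0), np.int64(152)), (np.float64(13.5), np.int64(123)), (np.float64(15.0), np.int64(99)), (np.float64(16.5), np.int64(112)), (np.float64(18.0), np.int64(125)), (np.float64(19.5), np.int64(132))]
```

View pics/zA.png

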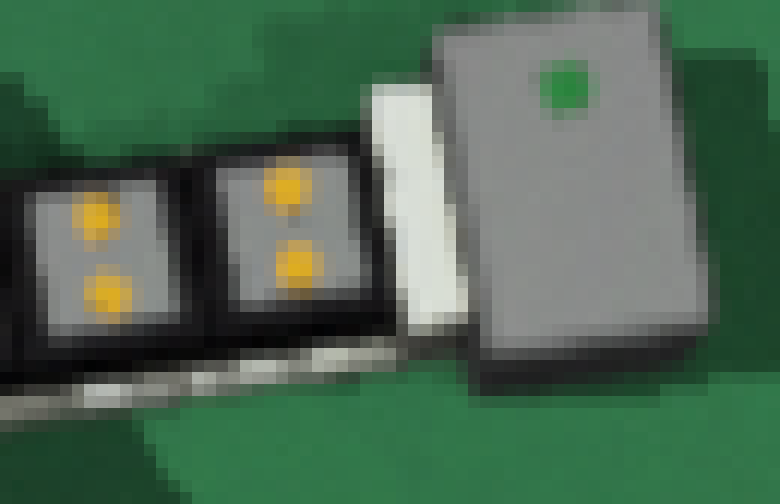

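View pics/zB.png

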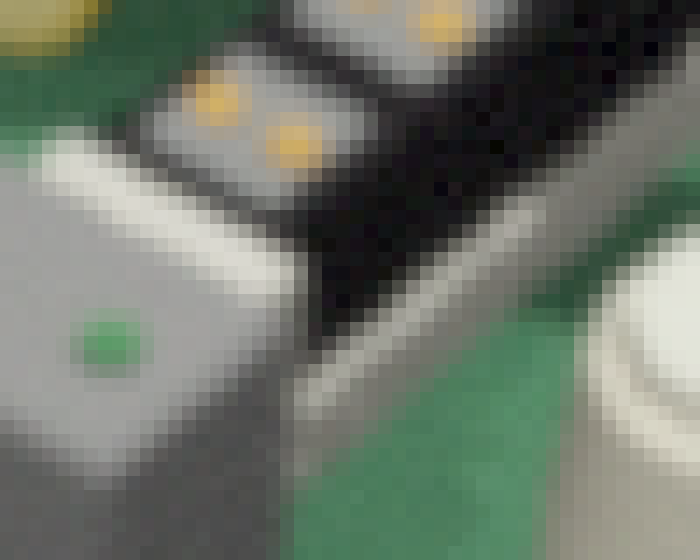

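View pics/top6.png

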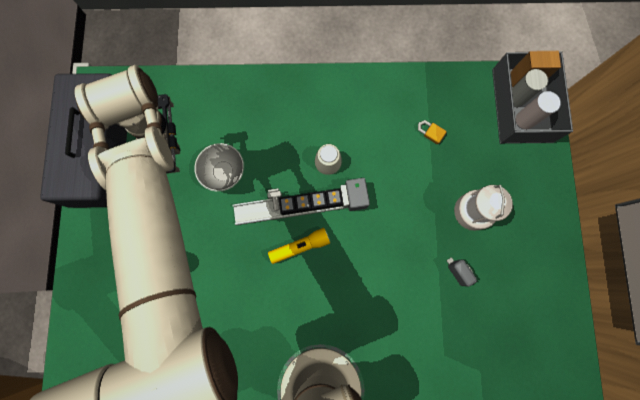

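The gap is an offset in my reference: the profile puts the stop's edge at x=-2.7 in my frame, so the front pack is 22 mm from it, which is home. The jar is only hidden under the raised arm, so I'll check it in the side view and move the arm off to the right for a clear look.

Run:
```python
from h import *
a=cv2.imread('pics/side0.png');b=cv2.imread('pics/side6.png')
cv2.imwrite('pics/cmp.png',b)
d=cv2.absdiff(a,b).max(2);
for nm,(x0,y0,x1,y1) in dict(jar=(363,100,392,137),torch=(282,152,326,200),cup=(328,208,364,254),bowl=(388,153,442,196),lantern=(140,225,198,312),padlock=(252,312,298,345),tape=(133,215,163,248)).items(): print(nm,int((d[y0:y1,x0:x1]>60).sum()))
```

```text
jar 0
torch 240
cup 5
bowl 0
lantern 54
padlock 0
tape 3
```

View pics/cmp.png

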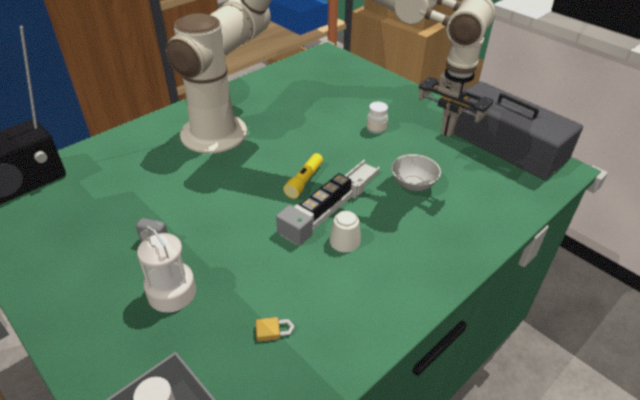

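The side view shows the jar at (377,117), the bowl, cup, padlock, tape and lantern all unmoved. The torch differs only by a shadow. The gripper touches nothing, but it is near the toolbox, so I'll ease away from it, settle and hand in.

```bash
python3 -m inch '[[[-20,0,-30],0,255],[[-40,0,-50],0,255],[[-40,0,-50],0,255],[[-40,0,-50],0,255],[[-40,0,-50],0,255]]'
python3 - <<'E'
from h import *
from bench import get_image,close_job
rep()
T=get_image('top'); b=cv2.imread('pics/top6.png'); d=cv2.absdiff(T,b).max(2)
print('rail region diff',int((d[180:225,230:375]>60).sum()))
print(close_job())
E
```

```text
clock: 16.52
tcp_pos: [0.6343, 0.3227, 0.1964]
eef_rot: [-0.001, 0.658, 0.753, -0.001]
ft_force: [0.3, -0.3, -0.7]
finger_gap: 0.0008
t 16.52 rail xyz mm [-370.9  171.2  196.4] F rail [ 0.3  0.3 -0.7] gap 0.0008 tilt [-0.    -0.002 -1.   ] q [0.3  0.52 1.17 0.   1.45 0.17]
rail region diff 314
the job is handed in; nothing more can be done
None
```

The four packs are home against the end stop as one closed row, and the slide bolt is fully in behind the last pack. The job was handed in at about 16.6 s, with the arm clear of everything.

**The push:** With the shut fingers I pushed the row about 95 mm along the rail at roughly 4–6 N. It stopped firmly at the end stop, and pressing on to 14 N moved it no further. I then pushed the bolt plate to its end of travel, where it stopped firmly at 14 N.

**Final checks:**
- **Row:** The pack spacing measured 44 mm, with no visible gaps. The packs first read about 2.5 mm short of home. The same picture put the stop's face 2.7 mm off my reference, so the front pack's centre is 22 mm from it, which is home.
- **Bolt:** The plate's outer face measured y ≈ 48.7 mm (49 expected). The tip measured about -8 mm (-9 expected).
- **Other items:** The bowl, cup, jar, tape and padlock matched the starting side picture. The torch and lantern showed some pixel differences. I put the torch's down to a shadow, and the lantern matched in the top view. The jar was hidden under the arm in the last top view I looked at, so its check is from the side view only.
- **Unresolved:** The last automatic comparison showed 314 changed pixels around the rail after the arm moved away. This is probably its shadow shifting, but I did not look at that picture before handing in.

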